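Unlock the sprung sample-box hatch and hold it just below balance

ROBOT

A 6-joint arm with a two-finger parallel gripper is mounted at the origin on a cart in front of the work surface, level with it; the furniture and walls round the work are solid. World frame = base frame: x ahead of the robot, y to its left, z up, the work surface at z = 0. Lengths are in m, angles in rad, forces in N, time in s.
With the tool pointing down it reaches from about 0.35 to 0.975 m from the base axis. Payload 4.9 kg.
Tool frame: the origin (TCP) lies on the centre line of the jaws, within the pads' length; the fingertips stand manip.tip_reach ahead of it and the grasp point (between the pads) is the TCP (manip.tip_reach is the distance from the TCP to the fingertips, in m); z points along the fingers, y is the line along which they close (so a half turn about z gives the same grasp; the last joint's range is limited). The gripper opens to 85 mm and grips with 20 to 120 N. Pads are 22 mm wide; open, the fingers measure 114 mm over their backs; the gripper's body (76 mm by 85 mm) begins 54 mm behind the grasp point. The pads swing forward as they close: fully open they stand 13 mm farther back than shut.
Start: joints at [-0.119, 0.053, 1.613, -0, 1.476, -0.119], TCP at [0.625, 0, 0.25] pointing down, gripper open.
Joint ranges: [-3.01, 3.01], [-1.01, 2.22], [0.06, 2.58], [-1.02, 4.17], [0.09, 2.62], [-3.14, 3.14]. Speed limits (rad/s): [2.57, 2.57, 3.14, 3.14, 3.14, 3.14].

INTERFACE

Orientations are given as a unit quaternion [w, x, y, z].
In Python, from plant import manip gives the robot as it stands. The module is installed in compiled form; this text tells all that it offers.
- The arm moves only by the tool move_arm, never from a script. Its argument "rows" is a list of rows, each a list of 7 numbers: the shift along the tool's x, y, z in cm, then the turn, a rotation vector about the tool's x, y, z in degrees, then the opening, from -1 (shut) to 1 (fully open). In form: [[tx, ty, tz, ax, ay, az, jaw], ...]. A call has 1 to 20 rows; each row shifts and turns the commanded pose from where the row before left it, along the tool's axes as they then stand; what a row does not reach is not made up. A row lasts 1/12 s, in which the tool goes at most 41.7 mm and 7.16 degrees, less where a joint would pass 70% of its speed; a pose out of reach is approached as far as the arm can. A call is refused whole if a number of a shift passes 4.17 or a number of a turn 7.16, either way. A call with a gripper value outside its range is refused whole. The fingers move at their own pace and stop on an object; the grip force is fixed at half the most. Time passes only in rows, so rows that do not move let the fingers close. It gives the time, the measured TCP pose, the force, the opening and the grip force at its end, in the units of the state.
- manip.state(): the state, without advancing time (a new reading comes with each control period).
- manip.grab_frame(name): name is "scene" or "side" or "wrist"; returns a dict with "img" (480x640x3 uint8, blue, green, red), "mtx" (3x3 intrinsics, pixels), "R" (3x3) and "t" (3): a world point X has camera coordinates R X + t. Camera axes: x right, y down, z forward; pixel columns grow to the right and rows downward; lengths in m; the calibration is good to about 2 mm. A picture is of the moment at which its call begins. There is no depth.
- manip.job_done(): hands the job in; it is judged then, once.
The state is a dict: "time": time; "joint_pos": joint angles; "joint_vel": joint speeds; "joint_efforts": joint torques, N m; "tool_pos": TCP position; "tool_rot": TCP orientation; "contact_force": force on the tool from outside, world axes, zero at the start; "ft_torque": the same for the moment, N m; "gripper_width": opening from 0.0 (shut) to 1.0 (fully open); "grasp_force": force on a finger pad.
Only numpy, scipy, OpenCV 4.12 (cv2) and the standard library are available. Lean on these libraries where they do the work, as an engineer would, in place of code of your own. Each camera call takes 0.05 s, during which the arm holds its last target. There are 200 camera calls.

TASK

The fitter wants to set the hatch spring of the blue sample box. Turn the orange clamp knob counter-clockwise to loosen it and slide the bolt it sits on fully back, off the hatch; then raise the hatch (black bar handle) past its balance point (yellow pointer beyond the red mark on the side arc), without letting it spring wide open, bring it back down to just below balance (pointer in the green part of the arc) and finish while still holding the hatch there, motionless. Do not disturb the cans and the cup standing round the box.

Things in the scene. Friction and masses are not known exactly. Their poses are not given: they have to be found in the camera images.
- sample_box: blue open-topped steel box fixed to the table, 160 (x) x 220 (y) x 110 mm high; origin at the centre of its underside, x away from the robot towards the hinge, z up. Its lid is a clear hatch in an aluminium frame (165 x 225 x 8 mm) lying on the rim, hinged along the far (+x) rim
- hatch_hinge (a point): middle of the hatch's hinge line, which runs along the box's y axis, at (80, 0, 114) mm in the box frame; axes as the box
- hatch_angle (a joint): hatch angle, rad: 0 closed and level, grows as the front edge rises, stop at 1.35. A torsion spring bears part of its 0.96 kg; it balances at 0.80. Below, it falls shut (about 1.1 N down at the handle when closed, 0.35 N at 0.67); above, it is driven wide open (about 1 N at 1.1). While the bolt lies over it, it cannot be raised
- hatch_grip (a point): middle of the hatch's black round bar handle, 12 mm diameter, 100 mm long along the box's y axis, on two end arms 45 mm out from the hatch's front edge, in the hatch's plane; 210 mm from the hinge line: (-130, 0, 114) mm in the box frame when closed. Axes turn with the hatch (the box's when closed). The round bar can turn between finger pads
- hatch: the hatch with its bar handle, one rigid part, 0.96 kg; this body's origin lies on the hinge line, at the same place as point hatch_hinge, and its axes turn with the hatch
- clamp_knob (a joint): turn of the orange clamp knob in rad, counter-clockwise from above positive: 0 clamped (starts at 0 to 0.25), stop at 1.2 fully loose; friction 0.06 N m, stays where left. Above about 0.8 the bolt is free to slide; below, it is blocked after about 5 mm
- knob_grip (a point): middle of the knob's grip, on its vertical axis; (-35, -145, 155) mm in the box frame with the bolt home, moves with it. The grip is a straight wing 48 long, 14 thick, from 18 mm below to 13 mm above this point. It lies along the box's x when the knob is at 1.2, else turned clockwise from that by (1.2 - knob value). Axes: the box's turned counter-clockwise by the knob value
- bolt (a joint): travel in m of the flat steel bolt (44 x 83 x 8 mm, red stripe) that carries the knob: 0 home, its nose 25 mm over the hatch (starts at 0 to 0.003); grows to the stop at 0.040 as it slides along the box's -y, off the hatch; clear of it from 0.026. Sliding friction about 2.5 N
- can_left: loose orange drink can, 57 mm diameter, 156 mm high, standing behind or to the right of the box (which of the two cans stands where varies); bystander; origin at the centre of its underside
- can_right: another loose orange drink can, 57 mm diameter, 156 mm high, standing in the other of these two places; bystander; origin at the centre of its underside
- cup: loose white sample cup, 69 mm diameter, 84 mm high, standing behind the box; bystander; origin at the centre of its underside
- lock_pedestal (a point): top centre of the grey lock pedestal on the box's right (-y) wall, 76 (x) x 108 (y) mm, 124 mm high, that carries the sliding bolt; at (-35, -164, 124) mm in the box frame
- balance_mark (a point): red mark on the arc on the box's left side, where the hatch balances (0.80 rad); the arc has a radius of 100 mm about the hinge line, is 12 mm wide and up to 210 mm high, white with a green part below the red mark (hatch at 0.60 to 0.76 rad). A yellow pointer on the hatch's left edge, 82 mm from the hinge line, moves along inside the arc

How it is judged:
On the way, in this order (a step that is already met when the one before it is completed fails the run):
1. the clamp knob is loosened (turned past 0.75 rad) (value of joint clamp_knob above 0.75 rad), for 0.1 s.
2. the bolt is slid back off the hatch (beyond 28 mm) (value of joint bolt above 0.028 m), for 0.1 s.
3. the hatch is raised past its balance point (beyond 0.82 rad) (value of joint hatch_angle above 0.82 rad), for 0.1 s.
At the end, for the whole second after the job is handed in: hatch still (under 0.05 rad/s) at 0.56 to 0.78 rad, just below balance (0.80), held by the fingers (over 0.15 N), no can or cup propping it; bolt back by over 28 mm; both loose cans and the cup within 30 mm of where they stood (value of joint hatch_angle between 0.56 and 0.78 rad and velocity of joint hatch_angle between -0.05 and 0.05 rad/s and value of joint bolt above 0.028 m and contact force between the fingers and hatch above 0.15 N and contact force between hatch and can_left below 0.1 N and contact force between hatch and can_right below 0.1 N and contact force between hatch and cup below 0.1 N and distance of each of can_left, can_right, cup from where it was at the start of the episode below 0.03 m); the arm keeps its last pose, push and grip.
It fails at once if the hatch springs wide open (beyond 1.15 rad) (value of joint hatch_angle above 1.15 rad).
It fails at once if a loose can or the cup is shoved more than 30 mm or tipped (distance of any of can_left, can_right, cup from where it was at the start of the episode above 0.03 m or angle between any of can_left, can_right, cup's own z axis and vertical above 0.3 rad).
It also fails if it takes over 53 s, if anything falls off the work surface, if the arm or the gripper's body presses on something with over 40 N, if the wrist force passes 120 N, or if a joint passes its speed limit or range.

## Working session

There is one attempt and no reset: what is moved stays moved. The work goes in short steps, Python scripts to look and compute and a tool call to move; the robot and the scene stay as the last step left them, time stands still between calls to the robot, and variables do not carry over. Pictures are saved under pics/ and viewed, at most 10 in all, crops included, and the job is handed in when it is done.

Besides the shell and the picture viewer there is one more tool, called as name([rows], argument=value, ...), one row to a line, values as JSON. move_arm: Moves the arm, as the interface text tells. Its arguments: {"type":"object","properties":{"rows":{"type":"array","items":{"type":"array","items":{"type":"number"}}}},"required":["rows"]}

```bash
mkdir -p pics; python3 - <<'E'
from plant import manip
import cv2,numpy as np,pickle
s=manip.state(); print(s, manip.tip_reach)
fs={n:manip.grab_frame(n) for n in("scene","side","wrist")}
pickle.dump(fs,open("f0.pkl","wb"))
for n,f in fs.items():
    cv2.imwrite(f"pics/{n}0.png",f["img"]); print(n,f["mtx"].tolist(),f["R"].round(3).tolist(),f["t"].round(3).tolist(),(-f["R"].T@f["t"]).round(3))
E
```

```text
{'time': 0.0, 'joint_pos': array([-1.19004694e-01,  5.33466912e-02,  1.61428782e+00, -2.29942469e-05,
        1.47599769e+00, -1.18999570e-01]), 'joint_vel': array([ 6.37805716e-04,  4.43596641e-04,  1.49142453e-04, -1.97465629e-03,
       -3.89021597e-05, -7.50496213e-04]), 'joint_efforts': array([ 2.70554956e-04, -3.93670499e+01, -3.70175600e+01, -1.62778279e-04,
        6.93513779e-03, -6.06393527e-06]), 'tool_pos': array([6.24418103e-01, 6.10536921e-05, 2.49072974e-01]), 'tool_rot': array([-7.94521592e-04,  7.07107447e-01,  7.07105380e-01, -6.39374861e-04]), 'contact_force': array([0.43743241, 0.62083887, 0.56328958]), 'ft_torque': array([-0.03152267,  0.00117535,  0.00032023]), 'grasp_force': 0.0, 'gripper_width': 1.0053252712825327} 0.019
scene [[558.6073507286393, 0.0, 318.5046513608195], [0.0, 558.6073507286393, 237.76054760534817], [0.0, 0.0, 1.0]] [[0.903, -0.429, -0.023], [-0.246, -0.472, -0.847], [0.353, 0.77, -0.532]] [-0.643, 0.139, 0.992] [ 0.265 -0.974  0.631]
side [[585.216316878125, 0.0, 318.7587507075792], [0.0, 585.216316878125, 236.65953185125477], [0.0, 0.0, 1.0]] [[0.821, -0.571, -0.012], [-0.288, -0.396, -0.872], [0.493, 0.719, -0.49]] [-0.63, 0.192, 1.025] [ 0.067 -1.02   0.662]
wrist [[390.108159612271, 0.0, 316.20740770888636], [0.0, 390.108159612271, 235.69452002531125], [0.0, 0.0, 1.0]] [[1.0, -0.0, -0.003], [0.001, -0.957, 0.29], [-0.003, -0.29, -0.957]] [-0.624, -0.039, 0.38] [0.625 0.073 0.373]
```

View images.

View pics/scene0.png

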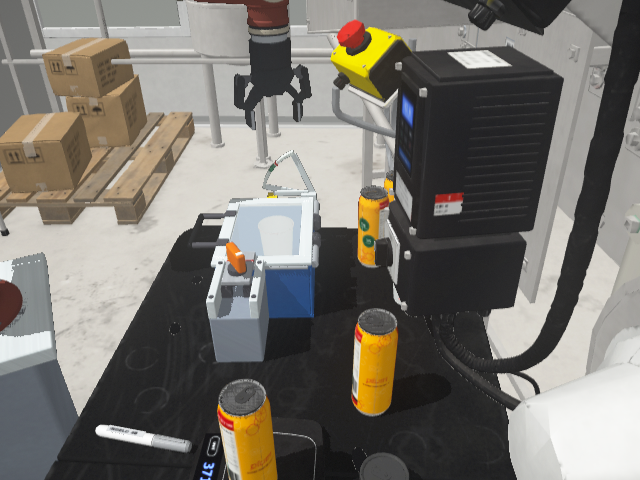

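View pics/side0.png

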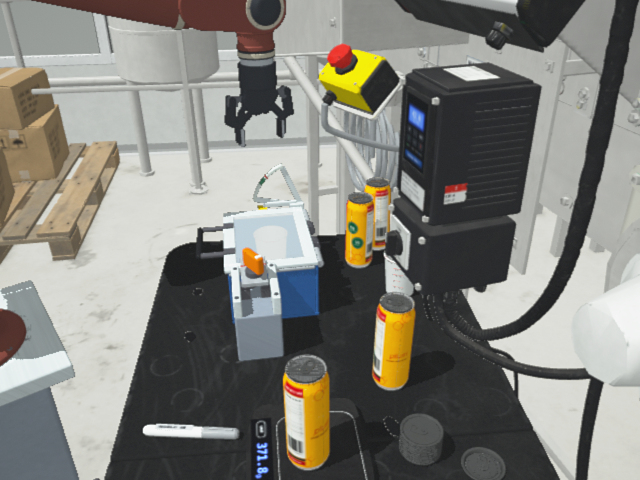

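View pics/wrist0.png

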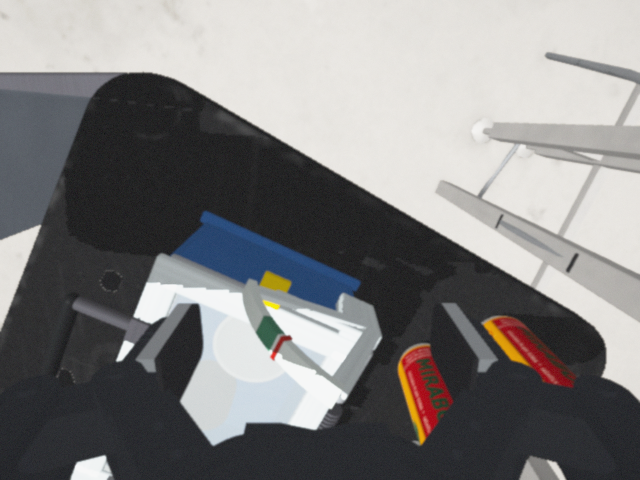

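```bash
python3 - <<'E'
import cv2,numpy as np,pickle
fs=pickle.load(open("f0.pkl","rb"))
a=fs["scene"]["img"][140:370,180:330]; b=fs["side"]["img"][155:370,185:335]
b=cv2.copyMakeBorder(b,0,15,0,0,cv2.BORDER_CONSTANT)
c=np.hstack([cv2.resize(x,None,fx=2.6,fy=2.6,interpolation=cv2.INTER_CUBIC) for x in(a,b)])
cv2.imwrite("pics/crop1.png",c); print(c.shape)
for n,(x0,y0,x1,y1) in {"scene":(215,230,255,285),"side":(235,240,275,285)}.items():
    h=cv2.cvtColor(fs[n]["img"],cv2.COLOR_BGR2HSV)
    m=cv2.inRange(h,(5,150,90),(20,255,255))[y0:y1,x0:x1]
    ys,xs=np.nonzero(m); print(n,len(xs),xs.mean()+x0,ys.mean()+y0,xs.min()+x0,xs.max()+x0,ys.min()+y0,ys.max()+y0)
E
```

```text
(598, 780, 3)
scene 357 235.31932773109244 257.4677871148459 226 245 242 272
side 356 252.6573033707865 261.15168539325845 243 263 248 274
```

View pics/crop1.png

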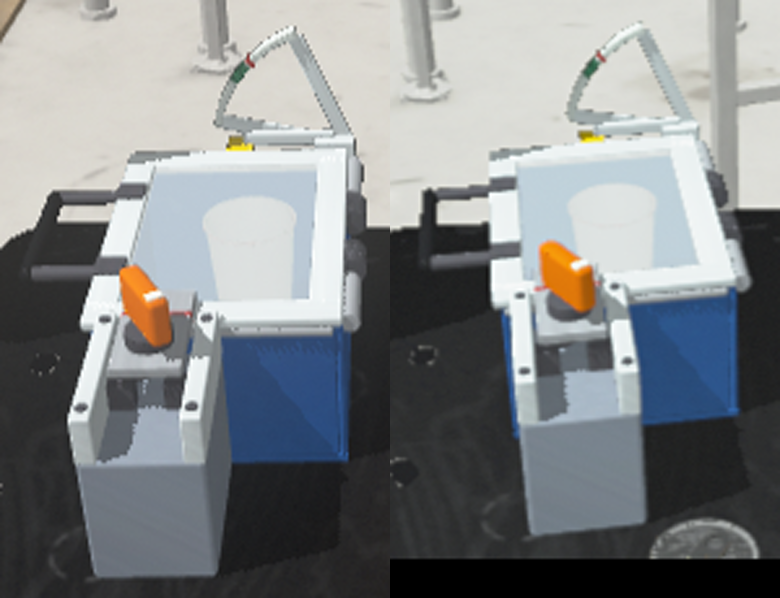

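```bash
cat > h.py <<'E'
import cv2,numpy as np
def P(f): return f["mtx"]@np.hstack([f["R"],np.reshape(f["t"],(3,1))])
def tri(f,p,g,q):
    X=cv2.triangulatePoints(P(f),P(g),np.array(p,float).reshape(2,1),np.array(q,float).reshape(2,1)); return (X[:3]/X[3]).ravel()
def plane(f,p,z):
    d=f["R"].T@np.linalg.inv(f["mtx"])@np.array([*p,1.]); o=-f["R"].T@np.ravel(f["t"]); return o+d*(z-o[2])/d[2]
def proj(f,X): x=P(f)@np.array([*X,1.]); return x[:2]/x[2]
E
python3 - <<'E'
from h import *; import pickle
fs=pickle.load(open("f0.pkl","rb")); A,B=fs["scene"],fs["side"]
S=lambda u,v:(u/2.6+180,v/2.6+140); T=lambda u,v:((u-390)/2.6+185,v/2.6+155)
print("knob c",tri(A,(235.3,257.5),B,(252.7,261.2)).round(3), plane(A,(235.3,257.5),.153).round(3),plane(B,(252.7,261.2),.153).round(3))
for n,p,q,z in [("FL",(128,153),(491,153),.118),("BL",(349,152),(698,150),.118),("FR",(82,328),(492,307),.118),("BR",(345,322),(733,290),.114),
 ("pedL",(97,576),(528,535),0),("pedR",(215,574),(640,522),0),("hL",(55,195),(429,192),.114),("hR",(26,272),(425,263),.114),("red",(250,60),(600,57),.19)]:
    p=S(*p);q=T(*q); print(n,tri(A,p,B,q).round(3),plane(A,p,z).round(3),plane(B,q,z).round(3))
E
```

```text
knob c [ 0.445 -0.273  0.151] [ 0.445 -0.275  0.153] [ 0.443 -0.277  0.153]
FL [ 0.508 -0.036  0.124] [ 0.512 -0.021  0.118] [ 0.512 -0.029  0.118]
BL [ 0.663 -0.093  0.108] [ 0.66  -0.098  0.118] [ 0.646 -0.121  0.118]
FR [ 0.42  -0.209  0.104] [ 0.416 -0.23   0.118] [ 0.411 -0.231  0.118]
BR [ 0.579 -0.265  0.089] [ 0.566 -0.293  0.114] [ 0.555 -0.301  0.114]
pedL [ 0.387 -0.305 -0.013] [ 0.384 -0.319  0.   ] [ 0.381 -0.318  0.   ]
pedR [ 0.452 -0.339 -0.01 ] [ 0.449 -0.35   0.   ] [ 0.446 -0.349  0.   ]
hL [ 0.446 -0.055  0.116] [ 0.447 -0.051  0.114] [ 0.447 -0.052  0.114]
hR [ 0.402 -0.143  0.113] [ 0.402 -0.143  0.114] [ 0.401 -0.146  0.114]
red [ 0.607 -0.043  0.181] [ 0.601 -0.059  0.19 ] [ 0.596 -0.062  0.19 ]
```

move_arm([
  [-3,-2.25,0,0,0,0,1],
  [-3,-2.25,0,0,0,0,1],
  [-3,-2.25,0,0,0,0,1],
  [-3,-2.25,0,0,0,0,1],
  [-3,-2.25,0,0,0,0,1],
  [-3,-2.25,0,0,0,0,1],
  [-3,-2.25,0,0,0,0,1],
  [-3,-2.25,0,0,0,0,1],
  [0,0,0,0,0,0,1],
  [0,0,0,0,0,0,1],
  [0,0,0,0,0,0,1],
])

```text
time: 1.07
tool_pos: [0.4451, -0.2397, 0.2501]
tool_rot: [-0.0, 0.707, 0.707, 0.0]
contact_force: [0.0, 0.1, -0.1]
gripper_width: 1.001
grasp_force: 0.0
```

```bash
python3 - <<'E'
from plant import manip
from h import *; import pickle
f=manip.grab_frame("wrist"); pickle.dump(f,open("w1.pkl","wb")); cv2.imwrite("pics/w1.png",f["img"])
s=manip.state(); print(s["time"],s["tool_pos"],s["tool_rot"],s["contact_force"])
h=cv2.cvtColor(f["img"],cv2.COLOR_BGR2HSV); m=cv2.inRange(h,(5,150,90),(20,255,255))
n,l,st,c=cv2.connectedComponentsWithStats(m)
for i in range(1,n):
    if st[i,4]>150:
        r=cv2.minAreaRect(np.argwhere(l==i)[:,::-1].astype(np.float32)); b=cv2.boxPoints(r)
        print(st[i],c[i],r,[plane(f,p,.168)[:2].round(4) for p in b])
E
```

```text
1.1167 [ 0.44540014 -0.23928741  0.25012186] [-2.06094640e-04  7.06813483e-01  7.07399899e-01  2.02032212e-04] [-0.78955594  0.88229048 -0.55506893]
[ 611  109   29   64 1082] [626.31146026 147.65526802] ((625.0, 140.5), (63.0, 28.0), 90.0) [array([ 0.593 , -0.1629]), array([ 0.607 , -0.1629]), array([ 0.6146, -0.1944]), array([ 0.5999, -0.1944])]
[ 302  255   28   82 1697] [315.87094873 292.81614614] ((316.0082092285156, 295.09014892578125), (80.21466064453125, 24.263578414916992), 84.80557250976562) [array([ 0.4361, -0.2413]), array([ 0.4496, -0.24  ]), array([ 0.4543, -0.2906]), array([ 0.4398, -0.2921])]
[391 403  51  34 809] [419.57849197 416.44128554] ((416.3246154785156, 418.00421142578125), (45.37691116333008, 34.86425018310547), 19.179006576538086) [array([ 0.4922, -0.3587]), array([ 0.498 , -0.3333]), array([ 0.526 , -0.3446]), array([ 0.521 , -0.3707])]
```

View pics/w1.png

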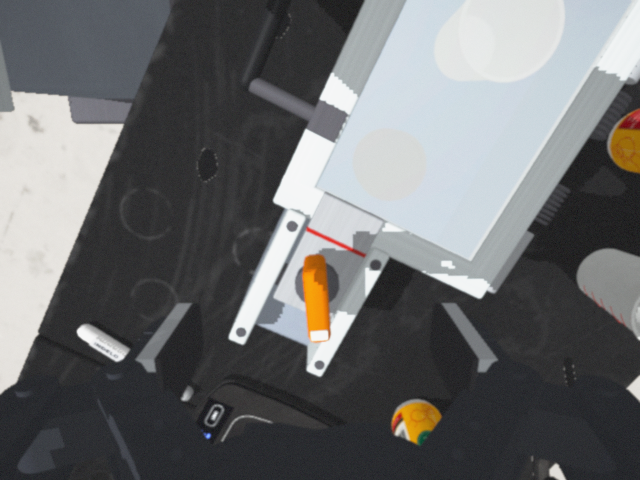

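```bash
python3 - <<'E'
from h import *; import pickle
fs=pickle.load(open("f0.pkl","rb")); A,B=fs["scene"],fs["side"]; W=pickle.load(open("w1.pkl","rb"))
S=lambda u,v:(u/2.6+180,v/2.6+140); T=lambda u,v:((u-390)/2.6+185,v/2.6+155)
for a,b,w in [((83,407),(525,398),(240,331)),((106,318),(525,296),(292,226)),((209,317),(615,287),(376,265)),((192,408),(627,360),(320,365)),((26,272),(425,263),(251,83))]:
    print(tri(A,S(*a),W,w).round(4),tri(B,T(*b),W,w).round(4))
wt=[plane(W,p,.132) for p in((307,230),(365,255))]; print(wt)
E
```

```text
[ 0.3916 -0.3148  0.1243] [ 0.3861 -0.3228  0.1096]
[ 0.4298 -0.2358  0.1249] [ 0.4309 -0.2373  0.1223]
[ 0.4869 -0.2637  0.1244] [ 0.4857 -0.2639  0.1229]
[ 0.4476 -0.3433  0.1236] [ 0.4474 -0.3428  0.1241]
[ 0.4026 -0.146   0.1153] [ 0.4023 -0.1455  0.1129]
[array([ 0.43906796, -0.23636142,  0.132     ]), array([ 0.47708206, -0.25347387,  0.132     ])]
```

move_arm([
  [-1.5,0,1,0,0,-2.4,1],
  [-1.4,0,2,0,0,-2.4,1],
  [0,0,3,0,0,0,1],
  [0,0,2,0,0,0,1],
  [0,0,1,0,0,0,1],
  [0,0,0,0,0,0,1],
  [0,0,0,0,0,0,0.3],
  [0,0,0,0,0,0,-0.2],
  [0,0,0,0,0,0,-1],
  [0,0,0,0,0,0,-1],
  [0,0,0,0,0,0,-1],
  [0,0,0,0,0,0,-1],
  [0,0,0,0,0,0,-1],
  [0,0,0,0,0,0,-1],
])

```text
time: 2.28
tool_pos: [0.4454, -0.2691, 0.1613]
tool_rot: [-0.0, 0.677, 0.736, -0.0]
contact_force: [-4.0, 1.5, 6.4]
gripper_width: 0.15
grasp_force: 59.2
```

move_arm([
  [0,0,0,0,0,-4,-1],
  [0,0,0,0,0,-5,-1],
  [0,0,0,0,0,-5,-1],
  [0,0,0,0,0,-5,-1],
  [0,0,0,0,0,-5,-1],
  [0,0,0,0,0,-5,-1],
  [0,0,0,0,0,-5,-1],
  [0,0,0,0,0,-5,-1],
  [0,0,0,0,0,-5,-1],
  [0,0,0,0,0,-5,-1],
  [0,0,0,0,0,-4,-1],
  [0,0,0,0,0,0,-1],
  [0,0,0,0,0,0,-1],
  [0,0,0,0,0,0,-1],
])

```text
time: 3.45
tool_pos: [0.444, -0.2692, 0.1613]
tool_rot: [-0.002, 0.277, 0.961, -0.001]
contact_force: [-9.2, 2.4, 9.8]
gripper_width: 0.151
grasp_force: 59.8
```

```bash
python3 - <<'E'
from plant import manip
from scipy.spatial.transform import Rotation as R
import numpy as np
s=manip.state(); q=s["tool_rot"]; M=R.from_quat(np.r_[q[1:],q[0]]).as_matrix()
print(s["time"],s["tool_pos"],M.round(3),s["ft_torque"],s["contact_force"],s["joint_pos"],s["gripper_width"])
d=np.array([-.4384,-.8988,0]); print("slide dir in tool",M.T@d)
E
```

```text
3.45 [ 0.44400759 -0.26921149  0.16129434] [[-0.846  0.533 -0.005]
 [ 0.533  0.846  0.   ]
 [ 0.004 -0.002 -1.   ]] [ 3.79645785e-01  1.59200976e+00 -5.64159043e-04] [-9.18394177  2.35553127  9.83655692] [-0.68702433 -0.1274112   1.94035048 -0.00288465  1.33232166 -1.69510328] 0.15145834146856998
slide dir in tool [-0.10801646 -0.99416543  0.00187961]
```

move_arm([
  [-0.02,-0.2,0,0,0,0,-1],
  [-0.05,-0.5,0,0,0,0,-1],
  [-0.05,-0.5,0,0,0,0,-1],
  [-0.05,-0.5,0,0,0,0,-1],
  [-0.05,-0.5,0,0,0,0,-1],
  [-0.05,-0.5,0,0,0,0,-1],
  [-0.05,-0.5,0,0,0,0,-1],
  [-0.05,-0.4,0,0,0,0,-1],
  [-0.03,-0.25,0,0,0,0,-1],
  [0,0,0,0,0,0,-1],
  [0,0,0,0,0,0,-1],
  [0,0,0,0,0,0,-1],
])

```text
time: 4.45
tool_pos: [0.4274, -0.3034, 0.1613]
tool_rot: [-0.002, 0.277, 0.961, 0.0]
contact_force: [-7.1, 3.5, 8.4]
gripper_width: 0.151
grasp_force: 59.8
```

```bash
python3 - <<'E'
from plant import manip
from h import *; import pickle
s=manip.state(); print(s["time"],s["tool_pos"],s["contact_force"],s["gripper_width"],s["joint_pos"])
fs={n:manip.grab_frame(n) for n in("scene","side","wrist")}; pickle.dump(fs,open("f2.pkl","wb"))
c=np.hstack([cv2.resize(fs["side"]["img"][140:380,150:350],None,fx=2,fy=2),cv2.resize(fs["wrist"]["img"],(400,300))[:, :] if 0 else cv2.copyMakeBorder(cv2.resize(fs["wrist"]["img"],(400,300)),0,180,0,0,cv2.BORDER_CONSTANT)])
cv2.imwrite("pics/c2.png",c)
E
```

```text
4.45 [ 0.42740771 -0.30338132  0.16130647] [-7.09491274  3.49145507  8.36796097] 0.15129461930226756 [-7.58798222e-01 -1.15559132e-01  1.92955117e+00 -1.08644415e-03
  1.33085292e+00 -1.76732967e+00]
```

View pics/c2.png

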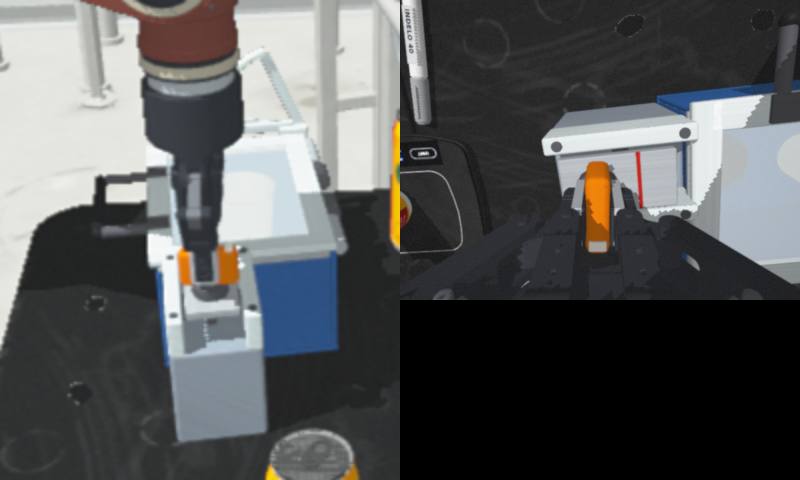

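move_arm([
  [0,0,0,0,0,0,-0.2],
  [0,0,0,0,0,0,-0.2],
  [0,0,0,0,0,0,-0.2],
  [0,0,-2,0,0,0,-0.2],
  [0,0,-3,0,0,0,-0.2],
  [0,0,-3,0,0,0,-0.2],
  [0,0,0,0,0,7,-0.2],
  [0,0,0,0,0,7,-0.2],
  [0,0,0,0,0,7,-0.2],
  [0,0,0,0,0,7,-0.2],
  [0,0,0,0,0,7,-0.2],
  [0,0,0,0,0,7,-0.2],
  [0,0,0,0,0,7,-0.2],
  [0,0,0,0,0,7,-0.2],
  [0,0,0,0,0,7,-0.2],
  [0,0,0,0,0,7,-0.2],
  [0,0,0,0,0,7,-0.2],
  [0,0,0,0,0,6.8,-0.2],
])

```text
time: 6.1
tool_pos: [0.4285, -0.3037, 0.2399]
tool_rot: [-0.0, 0.85, 0.527, 0.0]
contact_force: [0.7, -0.0, 0.4]
gripper_width: 0.403
grasp_force: 0.0
```

move_arm([
  [3,-1.5,0,0,0,0,-0.2],
  [3,-1.5,0,0,0,0,-0.2],
  [3,-1.5,0,0,0,0,-0.2],
  [3,-1.5,0,0,0,0,-0.2],
  [3,-1.5,0,0,0,0,-0.2],
  [3,-1.5,0,0,0,0,-0.2],
  [0.2,-0.3,0,0,0,0,-0.2],
  [0,0,0,0,0,0,-0.2],
  [0,0,0,0,0,0,-0.2],
])

```text
time: 6.85
tool_pos: [0.4248, -0.0996, 0.2403]
tool_rot: [0.0, 0.848, 0.53, -0.0]
contact_force: [-1.0, 0.4, -0.1]
gripper_width: 0.401
grasp_force: 0.0
```

```bash
python3 - <<'E'
from plant import manip
from scipy.spatial.transform import Rotation as R
from h import *; import pickle
s=manip.state(); q=s["tool_rot"]; M=R.from_quat(np.r_[q[1:],q[0]]).as_matrix()
print(s["time"],s["tool_pos"],s["contact_force"],s["gripper_width"]); print(M.round(3)); print("to handle (tool cm)",100*M.T@(np.array([.4235,-.098,.114])-s["tool_pos"]))
f=manip.grab_frame("wrist"); g=manip.grab_frame("scene"); pickle.dump((f,g),open("w3.pkl","wb"))
im=f["img"].copy(); print([proj(f,p).round(1) for p in((.4235,-.098,.114),(.446,-.055,.114),(.402,-.143,.114))])
c=np.hstack([cv2.convertScaleAbs(im,alpha=1.5,beta=20)[:, :640]]); cv2.imwrite("pics/w3.png",c)
E
```

```text
6.85 [ 0.42476381 -0.09964756  0.24030187] [-0.99343257  0.38516164 -0.06723655] 0.40124551572663414
[[ 0.438  0.899  0.   ]
 [ 0.899 -0.438 -0.001]
 [-0.     0.001 -1.   ]]
to handle (tool cm) [ 0.09887231 -0.1944636  12.63000971]
[array([312.6, 230. ]), array([314.6, 156.1]), array([313.3, 298.1])]
```

View pics/w3.png

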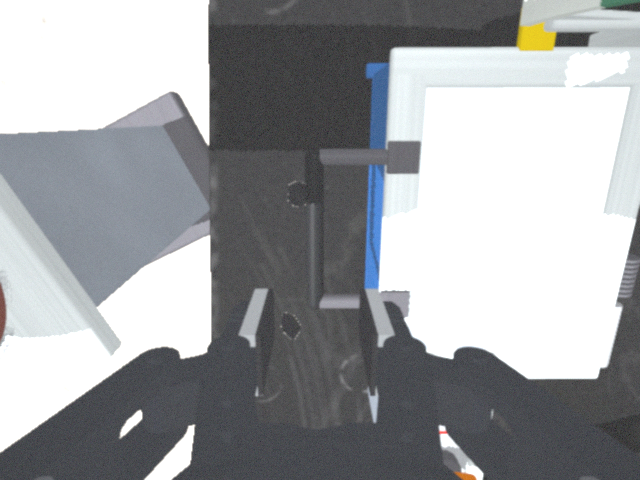

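move_arm([
  [0.1,-0.1,2,0,0,0,-0.2],
  [0,0,3,0,0,0,-0.2],
  [0,0,3,0,0,0,-0.2],
  [0,0,2.5,0,0,0,-0.2],
  [0,0,1.5,0,0,0,-0.2],
  [0,0,0.6,0,0,0,-0.2],
  [0,0,0,0,0,0,-0.2],
  [0,0,0,0,0,0,-0.6],
  [0,0,0,0,0,0,-1],
  [0,0,0,0,0,0,-1],
  [0,0,0,0,0,0,-1],
  [0,0,0,0,0,0,-1],
  [0,0,0,0,0,0,-1],
  [0,0,0,0,0,0,-1],
])

```text
time: 8.12
tool_pos: [0.4241, -0.0983, 0.1157]
tool_rot: [0.0, 0.848, 0.53, -0.0]
contact_force: [-3.8, 0.1, 3.4]
gripper_width: 0.115
grasp_force: 58.5
```

```bash
python3 - <<'E'
import numpy as np
# arc increments with tool down: tool y = +box x, tool z = down; cm
th=np.r_[0:.92:.06]; x=-21*np.cos(th); z=21*np.sin(th)
for a,b,c in zip(th[1:],np.diff(x),-np.diff(z)): print(round(a,2),round(b,2),round(c,2))
E
```

```text
0.06 0.04 -1.26
0.12 0.11 -1.25
0.18 0.19 -1.25
0.24 0.26 -1.23
0.3 0.34 -1.21
0.36 0.41 -1.19
0.42 0.48 -1.17
0.48 0.55 -1.13
0.54 0.62 -1.1
0.6 0.68 -1.06
0.66 0.74 -1.02
0.72 0.8 -0.97
0.78 0.86 -0.92
0.84 0.91 -0.87
0.9 0.96 -0.81
```

move_arm([
  [0,0.04,-1.26,0,0,0,-1],
  [0,0.11,-1.25,0,0,0,-1],
  [0,0.19,-1.25,0,0,0,-1],
  [0,0.26,-1.23,0,0,0,-1],
  [0,0.34,-1.21,0,0,0,-1],
  [0,0.41,-1.19,0,0,0,-1],
  [0,0.48,-1.17,0,0,0,-1],
  [0,0.55,-1.13,0,0,0,-1],
  [0,0.62,-1.1,0,0,0,-1],
  [0,0.68,-1.06,0,0,0,-1],
  [0,0,0,0,0,0,-1],
  [0,0,0,0,0,0,-1],
  [0,0,0,0,0,0,-1],
])

```text
time: 9.2
tool_pos: [0.4556, -0.1136, 0.2351]
tool_rot: [-0.002, 0.848, 0.53, -0.002]
contact_force: [-14.4, 4.3, 8.1]
gripper_width: 0.119
grasp_force: 58.9
```

```bash
python3 - <<'E'
from plant import manip
from h import *; import pickle
s=manip.state(); p=s["tool_pos"]; d=p-np.array([.4241,-.0983,.1157]); print(s["time"],p,s["contact_force"],s["ft_torque"],s["gripper_width"],s["grasp_force"])
bx=d[:2]@[.8988,-.4384]; print("box dx,dy,dz",bx,d[:2]@[.4384,.8988],d[2],"angle",np.arctan2(d[2],.21-bx), np.hypot(d[2],.21-bx))
fs={n:manip.grab_frame(n) for n in("scene","side","wrist")}
a=cv2.resize(fs["scene"]["img"][120:320,180:380],(400,400)); b=cv2.resize(fs["wrist"]["img"],(400,300)); b=cv2.copyMakeBorder(b,0,100,0,0,cv2.BORDER_CONSTANT)
cv2.imwrite("pics/c4.png",np.hstack([a,b]))
E
```

```text
9.2 [ 0.45564946 -0.11358056  0.23508064] [-14.44422745   4.26094887   8.14091179] [0.71850771 2.48721048 0.02630394] 0.11877072106930145 58.85853946208954
box dx,dy,dz 0.03505565499833829 9.711757864481299e-05 0.11938064384705344 angle 0.5988105940327961 0.21179533038619489
```

View pics/c4.png

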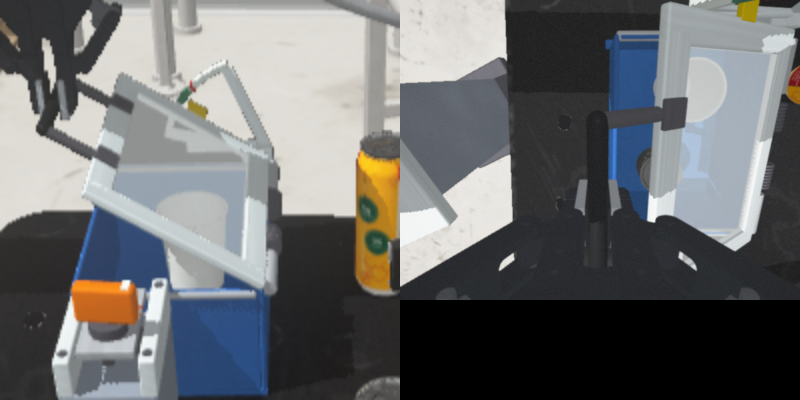

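move_arm([
  [0,0.64,-1.02,0,0,0,-1],
  [0,0.75,-0.97,0,0,0,-1],
  [0,0.82,-0.92,0,0,0,-1],
  [0,0.88,-0.87,0,0,0,-1],
  [0,0.9,-0.81,0,0,0,-1],
  [0,0,0,0,0,0,-1],
  [0,0,0,0,0,0,-1],
  [0,0,0,0,0,0,-1],
  [0,0,0,0,0,0,-1],
])

```text
time: 10.1
tool_pos: [0.493, -0.1317, 0.2828]
tool_rot: [0.0, 0.848, 0.53, -0.0]
contact_force: [-9.7, 1.6, 10.0]
gripper_width: 0.113
grasp_force: 60.0
```

```bash
cat > a.py <<'E'
from plant import manip
from h import *
s=manip.state(); p=s["tool_pos"]; d=p-np.array([.4241,-.0983,.1157]); print(s["time"],p,s["contact_force"],s["gripper_width"],s["grasp_force"],abs(s["joint_vel"]).max())
bx=d[:2]@[.8988,-.4384]; th=np.arctan2(d[2],.21-bx); print("angle",th, np.hypot(d[2],.21-bx))
for n in("scene","side"):
    f=manip.grab_frame(n); h=cv2.cvtColor(f["img"],cv2.COLOR_BGR2HSV)[150:245,230:340]; m=cv2.inRange(h,(22,130,80),(34,255,255)); ys,xs=np.nonzero(m); print(n,len(xs),len(xs) and (xs.mean()+230,ys.mean()+150))
    for t in(.6,.68,.76,.8,.9):  # hinge in world from handle; pointer at 82 mm, box y ~ +0.118
        x=-.13+.21-.082*np.cos(t); X=np.array([.4241,-.0983])+(.13+x)*np.array([.8988,-.4384])+.116*np.array([.4384,.8988]); print(t,proj(f,[*X,.114+.082*np.sin(t)]).round(1),end=" ")
    print()
E
python3 a.py
```

```text
10.1 [ 0.49299642 -0.13169086  0.28281999] [-9.70406159  1.59072031 10.02537916] 0.113006007964526 60.01533508300781 0.002654666954343023
angle 0.8969998216332371 0.21385653215288059
scene 38 (np.float64(286.6842105263158), np.float64(165.76315789473685))
0.6 [277.7 176.6] 0.68 [279.6 174.1] 0.76 [281.7 171.7] 0.8 [282.8 170.6] 0.9 [285.9 167.9] 
side 12 (np.float64(275.5), np.float64(178.0))
0.6 [268.  188.5] 0.68 [269.8 186.1] 0.76 [271.8 183.7] 0.8 [272.8 182.6] 0.9 [275.7 179.9]
```

move_arm([
  [0,-0.5,0.4,0,0,0,-1],
  [0,-0.48,0.42,0,0,0,-1],
  [0,-0.45,0.43,0,0,0,-1],
  [0,-0.43,0.44,0,0,0,-1],
  [0,-0.42,0.46,0,0,0,-1],
  [0,-0.4,0.46,0,0,0,-1],
  [0,-0.38,0.48,0,0,0,-1],
  [0,-0.26,0.33,0,0,0,-1],
  [0,0,0,0,0,0,-1],
  [0,0,0,0,0,0,-1],
  [0,0,0,0,0,0,-1],
  [0,0,0,0,0,0,-1],
  [0,0,0,0,0,0,-1],
  [0,0,0,0,0,0,-1],
  [0,0,0,0,0,0,-1],
  [0,0,0,0,0,0,-1],
])

```text
time: 11.53
tool_pos: [0.4631, -0.1172, 0.2475]
tool_rot: [0.0, 0.848, 0.53, -0.0]
contact_force: [-9.8, 1.2, 6.7]
gripper_width: 0.114
grasp_force: 61.1
```

```bash
python3 a.py; python3 - <<'E'
from plant import manip; import cv2,numpy as np
fs=[manip.grab_frame(n)["img"] for n in("scene","side")]
cv2.imwrite("pics/c5.png",np.hstack([cv2.resize(fs[0][130:290,190:320],(390,480)),cv2.resize(fs[1][140:300,190:320],(390,480))]))
E
```

```text
11.5333 [ 0.46311213 -0.11718105  0.24745045] [-9.75686366  1.22760258  6.67644775] 0.11376063697027454 61.102566719055176 0.0016143238797352638
angle 0.6689469938601688 0.21244579986346682
scene 40 (np.float64(280.075), np.float64(172.2))
0.6 [277.7 176.6] 0.68 [279.6 174.1] 0.76 [281.7 171.7] 0.8 [282.8 170.6] 0.9 [285.9 167.9] 
side 20 (np.float64(269.45), np.float64(184.6))
0.6 [268.  188.5] 0.68 [269.8 186.1] 0.76 [271.8 183.7] 0.8 [272.8 182.6] 0.9 [275.7 179.9]
```

View pics/c5.png

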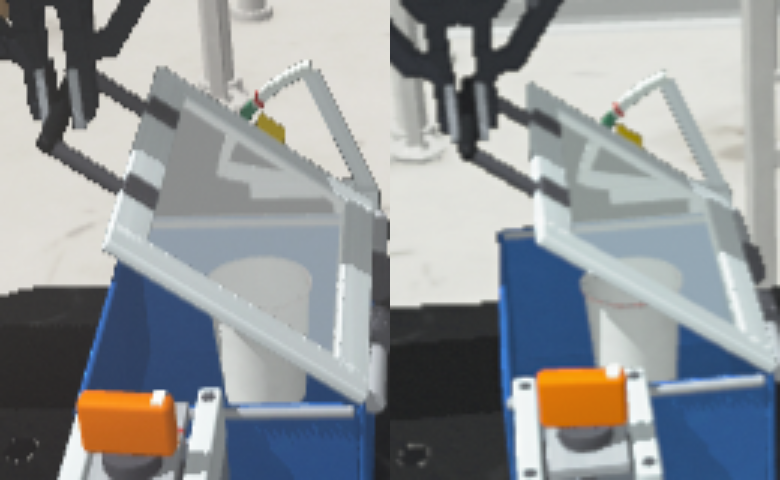

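The hatch is held at about 0.67 rad. In both views the pointer (scene about (280,172), side about (269,185)) sits beside the green part, below the red mark. The bolt is back and the arm is motionless.

```bash
python3 -c "
from plant import manip; print(manip.job_done())"
```

```text
the job is handed in; nothing more can be done
None
```

I handed the job in at about 11.6 s (limit 53 s): knob loosened to about 1.09 rad, bolt pulled back about 38 mm, and hatch raised to about 0.90 rad, then lowered and held still in the gripper at about 0.67 rad, in the green part; the arm passed nowhere near the cans and cup, though I didn't re-measure where they stand, and the hand-in call returned no verdict.

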